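# Swap the candle and the television remote on the ottoman

### The job

The candle jar has been left standing on the holiday guide and the big television remote is lying on the slate coaster. Swap them: stand the candle upright on the middle of the slate, and lay the remote, buttons up, on the middle of the guide. Set both down rather than dropping them, and let go.

Things in the scene. Friction and masses are not known exactly. Their poses are not given: they have to be found in the camera images.
- candle: The small closed candle jar standing on the guide: a cylinder 58 mm in diameter, 80 mm tall, brown glass with a paper band and a flat pale wooden lid (top 14 mm) that does not come off; about 260 g. Origin: centre of its underside; z up along its axis. A larger jar of the same kind (86 mm in diameter, 100 mm tall) stands on the bare ottoman and is not part of the job.
- remote: The television remote: a long white plastic bar, 180 mm long (its x), 48 mm wide (y), 22 mm thick (z), grey and black buttons under 2 mm proud on top; about 130 g. It starts lying across the slate, ends overhanging. Origin: centre of its underside; z out of the button side. A shorter white remote (110 x 36 x 14 mm) on the bare ottoman is not part of the job.
- guide: The holiday guide, a thick brochure lying flat, fixed on the left or right half of the ottoman: 230 mm (its x, roughly away from the robot) by 160 mm (its y), 10 mm thick, printed with picture panels. Origin: centre of its underside. The candle starts near its middle. The bare ottoman halfway between the middles of guide and slate is flat and always free: a thing can stand there for a while.
- slate: The slate coaster, a plain dark grey square slab 130 x 130 mm, 8 mm thick, fixed on the other half of the ottoman from the guide. Origin: centre of its underside; x and y along its sides. The ottoman's firm flat top is at height 0. Nothing but the remote lies within 80 mm of the slate's middle, nothing but the candle within 120 mm of the guide's.
There are look-alikes about, which are no part of the job. Leave any blue or pink look-alike of the remote alone.

How it is judged:
By the outcome, as a careful person would: the job done as asked, in the order asked, and still so for the second after the job is handed in, with the robot touching nothing.
It also fails if it takes over 58 s, if anything falls off the work surface, if the arm or the gripper's body presses on something with over 40 N, if the wrist force passes 120 N, or if a joint passes its speed limit or range.

### The arm

A 7-joint arm with a two-finger parallel gripper is mounted at the origin on the work surface. World frame = base frame: x ahead of the robot, y to its left, z up, the work surface at z = 0. Lengths are in m, angles in rad, forces in N, time in s.
With the tool pointing down it reaches from about 0.425 to 0.875 m from the base axis. Payload 4.7 kg.
Tool frame: the origin (TCP) lies midway between the tips of the shut fingers; the grasp point (between the pads) lies 19 mm behind it; z points along the fingers, x is the direction in which the jaws open and shut, and the axes are right-handed (so a half turn about z gives the same grasp; the last joint's range is limited). The gripper opens to 87 mm and grips with 3 to 60 N. Pads are 19 mm wide; open, the fingers measure 117 mm over their backs; the gripper's body (75 mm by 190 mm) begins 51 mm behind the grasp point.
Start: joints at [1.203, 0.321, -0.07, 1.45, 0.023, 1.371, -0.057], TCP at [0.242, -0.603, 0.223] pointing down, gripper open.
Joint ranges: [-2.86, 2.86], [-0.3, 2.09], [-1.38, 1.24], [0.06, 2.45], [-1.56, 4.7], [0.09, 2.05], [-2.69, 2.69]. Speed limits (rad/s): [2.57, 2.57, 3.14, 3.14, 3.14, 3.14, 3.14].

### API

Orientations are given as a rotation vector (axis times angle).
In Python, from bench import get_state, eyes, ticket gives the robot as it stands.
- The arm moves only by the tool carry_out, never from a script. Its argument "motion" is a list of rows, each a list of 2 entries, a list of its own where there are three numbers: the shift along the world's x, y, z in m, then the turn about the world's z in rad. A call has 1 to 20 rows; each row is the pose to reach, as a shift and turn from the pose commanded when the call began; what a row does not reach only later rows make up. A row lasts 1/10 s, in which the tool goes at most 50 mm and 8.59 degrees, less where a joint would pass 70% of its speed; a pose out of reach is approached as far as the arm can. A call with a gripper value outside its range is refused whole. "grip" is the gripper command: -1 is fully open, 1 is shut, values between are in proportion, set as the call begins (left out, the last holds). The fingers move at their own pace and stop on an object; "squeeze" is the grip in N (left out, the last holds). Time passes only in rows, so rows that repeat a pose let the fingers close. It gives the time, the measured TCP pose, the force and the opening at its end, in the units of the state.
- get_state(): the state, without advancing time (a new reading comes with each control period).
- eyes.get_image(name): name is "scene" or "side" or "wrist"; returns a dict with "pixels" (384x512x3 uint8, blue, green, red), "mtx" (3x3 intrinsics, pixels), "extrinsics" (4x4, takes a point from camera to world coordinates). Camera axes: x right, y down, z forward; pixel columns grow to the right and rows downward; lengths in m; the calibration is good to about 2 mm. A picture is of the moment at which its call begins. There is no depth.
- ticket.close_job(): hands the job in, once; it reports no verdict.
The state is a dict: "time": time; "joint_positions": joint angles; "qd": joint speeds; "joint_torque": joint torques, N m; "position": TCP position; "tool_rot": TCP orientation; "ft_force": force on the tool from outside, world axes, zero at the start; "torque": the same for the moment, N m; "grip_width": opening from 0.0 (shut) to 1.0 (fully open).
Only numpy, scipy, OpenCV 4.12 (cv2) and the standard library are available. Lean on these libraries where they do the work, as an engineer would, in place of code of your own. Each camera call takes 0.05 s, during which the arm holds its last target. There are 200 camera calls.

## Working session

There is one attempt and no reset: what is moved stays moved. The work goes in short steps, Python scripts to look and compute and a tool call to move; the robot and the scene stay as the last step left them, time stands still between calls to the robot, and variables do not carry over. Pictures are saved under pics/ and viewed, about 8 in all and at most 12, crops included, and the job is handed in when it is done.

Besides the shell and the picture viewer there is one more tool, called after ">>>" by a JSON object that holds its "method" and its "body". carry_out: Moves the arm, as the interface text tells. Its arguments: {"type":"object","properties":{"motion":{"type":"array","items":{"type":"array"}},"grip":{"type":"number"},"squeeze":{"type":"number"}},"required":["motion"]}

```bash
mkdir -p pics
cat > h.py <<'E'
import numpy as np, cv2
from bench import get_state, eyes, ticket
def snap(n,f):
    d=eyes.get_image(n); cv2.imwrite(f'pics/{f}.png',d['pixels']); np.savez(f'pics/{f}.npz',**{k:np.array(d[k]) for k in('mtx','extrinsics','pixels')}); return d
def ray(f,uv,z):
    d=np.load(f'pics/{f}.npz');E=d['extrinsics'];r=E[:3,:3]@np.linalg.inv(d['mtx'])@np.array([*uv,1.]);c=E[:3,3]
    return c+r*(z-c[2])/r[2]
def proj(f,P):
    d=np.load(f'pics/{f}.npz');E=d['extrinsics'];p=(np.array(P,float)-E[:3,3])@E[:3,:3];p=p@d['mtx'].T
    return p[...,:2]/p[...,2:]
E
python3 - <<'E'
from h import *
a=snap('scene','s0')['pixels'];b=snap('side','d0')['pixels']
cv2.imwrite('pics/s0b.png',cv2.resize(a,(800,600)));cv2.imwrite('pics/d0b.png',cv2.resize(b,(800,600)))
for f in('s0','d0'):print(np.load(f'pics/{f}.npz')['extrinsics'].round(3))
s=get_state();print(s['time'],s['position'],s['tool_rot'],s['grip_width'],s['ft_force'])
E
```

```text
[[ 0.335  0.758 -0.559  0.983]
 [ 0.942 -0.264  0.207 -0.222]
 [ 0.01  -0.596 -0.803  0.861]
 [ 0.     0.     0.     1.   ]]
[[-0.73  -0.441  0.522 -0.258]
 [-0.683  0.493 -0.539  0.704]
 [-0.02  -0.75  -0.661  0.897]
 [ 0.     0.     0.     1.   ]]
0.1 [ 0.24192478 -0.60276051  0.22157147] [-2.60183934e+00  1.75913446e+00  2.34185507e-03] 0.9988915363829634 [-0.1469786  -0.35306822  0.34126191]
```

View pics/s0b.png

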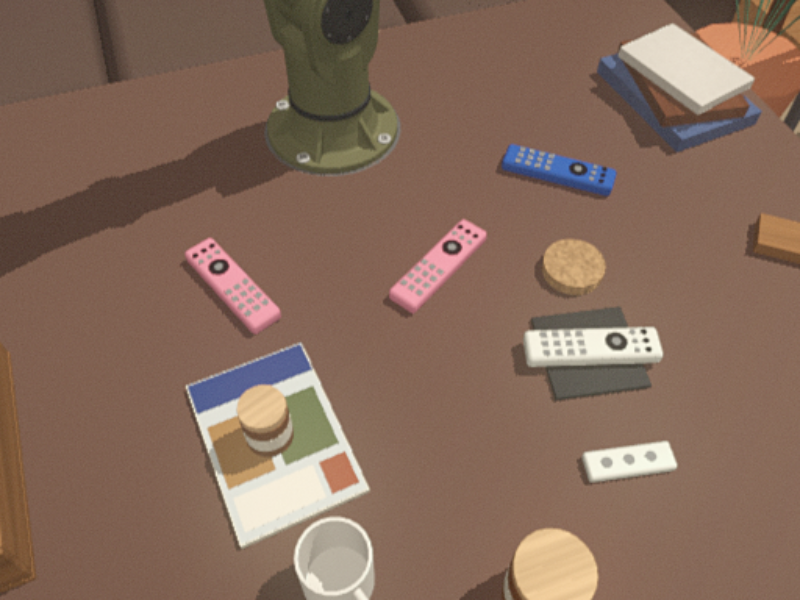

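View pics/d0b.png

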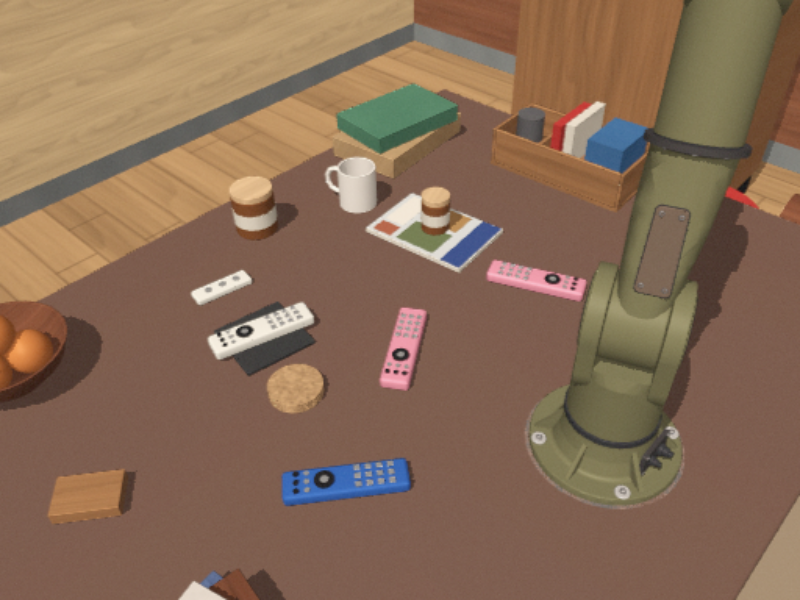

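The scene view (800x600) shows the guide at left, with corners near (187,386), (302,346), (368,489) and (241,543). The candle lid is at (263,407), and the white remote at (593,346) lies on the slate. The side view agrees. The look-alikes are the pink and blue remotes, the small white remote and the big jar. Next I'll fit the poses.

```bash
cat > fit.py <<'E'
from h import *
from scipy.optimize import least_squares
def box(p,L,W,z):
    c,s=np.cos(p[2]),np.sin(p[2]);q=np.array([[1,1],[1,-1],[-1,-1],[-1,1]])*[L/2,W/2]
    return np.c_[q@np.array([[c,s],[-s,c]])+p[:2],np.full(4,z)]
def circ(p,r,z):
    t=np.linspace(0,2*np.pi,60);return np.c_[p[0]+r*np.cos(t),p[1]+r*np.sin(t),np.full(60,z)]
E
python3 - <<'E'
from fit import *
k=.64
S=lambda *a:[ray('s0',np.array(u)*k,a[0])[:2].round(4) for u in a[1:]]
D=lambda *a:[ray('d0',np.array(u)*k,a[0])[:2].round(4) for u in a[1:]]
print('guide',S(.01,(187,386),(302,346),(368,489),(241,543)),D(.01,(501,231),(458,266),(367,229),(413,196)))
print('slate',S(.008,(532,315),(622,308),(650,385),(557,397)),D(.008,(313,341),(249,371)))
print('lid',S(.09,(263,407)),D(.09,(435,196)))
# remote: white mask hull, fit silhouette of box in both views by hull IoU
from scipy.optimize import minimize
M={}
for f,win in(('s0',(520,320,670,375)),('d0',(200,295,322,362))):
    im=np.load(f'pics/{f}.npz')['pixels'];h=cv2.cvtColor(im,cv2.COLOR_BGR2HSV)
    m=((h[...,2]>120)&(h[...,1]<70)).astype(np.uint8);w=np.zeros_like(m);a=(np.array(win)*k).astype(int);w[a[1]:a[3],a[0]:a[2]]=1
    pts=cv2.findNonZero(m*w);o=np.zeros_like(m);cv2.fillConvexPoly(o,cv2.convexHull(pts),1);M[f]=o
def cost(p):
    t=0
    for f,m in M.items():
        hull=cv2.convexHull(proj(f,np.r_[box(p,.18,.048,.008),box(p,.18,.048,.030)]).astype(np.float32))
        r=np.zeros_like(m);cv2.fillConvexPoly(r,np.round(hull*16).astype(np.int32),1,shift=4);t+=(r!=m).sum()/m.sum()
    return t
c=ray('s0',np.array((593,344))*k,.03)[:2]
best=min((minimize(cost,[*c,a],method='Nelder-Mead',options=dict(initial_simplex=[[*c,a],[c[0]+.01,c[1],a],[c[0],c[1]+.01,a],[*c,a+.15]])) for a in(1.0,1.2,1.4,1.6)),key=lambda r:r.fun)
print('remote',best.x,best.fun)
E
```

```text
guide [array([ 0.4347, -0.3189]), array([ 0.4242, -0.1628]), array([ 0.645 , -0.1408]), array([ 0.6582, -0.2962])] [array([ 0.4288, -0.3167]), array([ 0.4217, -0.1715]), array([ 0.6373, -0.1413]), array([ 0.6481, -0.2937])]
slate [array([0.4786, 0.1528]), array([0.5094, 0.2776]), array([0.6311, 0.2506]), array([0.6069, 0.1276])] [array([0.4781, 0.1513]), array([0.5045, 0.2698])]
lid [array([ 0.5428, -0.2322])] [array([ 0.5339, -0.2323])]
remote [0.55894351 0.20019421 1.2690821 ] 0.5420836059095263
```

Run:
```python
from fit import *
def zoom(f,c,items,w=85,h=64,s=4.7):
    im=np.load(f'pics/{f}.npz')['pixels'];x0,y0=int(c[0]-w/2),int(c[1]-h/2)
    z=cv2.resize(im[y0:y0+h,x0:x0+w],None,fx=s,fy=s,interpolation=cv2.INTER_CUBIC)
    for P,col in items:
        q=(proj(f,P)+.5-[x0,y0])*s;cv2.polylines(z,[np.round(q*8).astype(np.int32)],True,col,1,cv2.LINE_AA,3)
    return z
g=(.538,-.230,.10);sl=(.5555,.202,-.215);rm=(.559,.200,1.31);cn=(.539,-.2322)
G=[(box(g,.23,.16,.01),(0,255,0)),(circ(cn,.029,.09),(0,0,255)),(circ(cn,.029,.01),(255,0,255))]
R=[(box(sl,.13,.13,.008),(0,255,0)),(box(rm,.18,.048,.030),(0,0,255)),(box(rm,.18,.048,.008),(255,0,255))]
rows=[]
for f,w,h,s in(('s0',140,130,2.85),('d0',100,93,3.98)):
    rows.append(np.hstack([cv2.resize(zoom(f,proj(f,[P])[0],I,w,h,s),(400,300 if 0 else 300)) if 0 else zoom(f,proj(f,[P])[0],I,w,h,s)[:370,:396] for P,I in(((*g[:2],.03),G),((*sl[:2],.03),R))]))
cv2.imwrite('pics/ov_s.png',rows[0]);cv2.imwrite('pics/ov_d.png',rows[1])
```

```text
(no output)
```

View pics/ov_s.png

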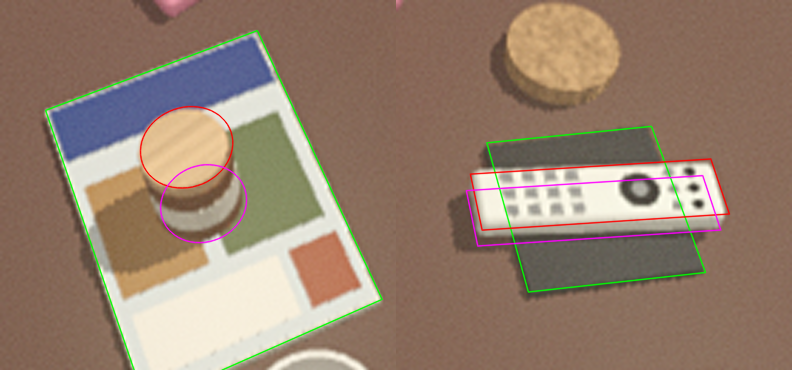

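View pics/ov_d.png

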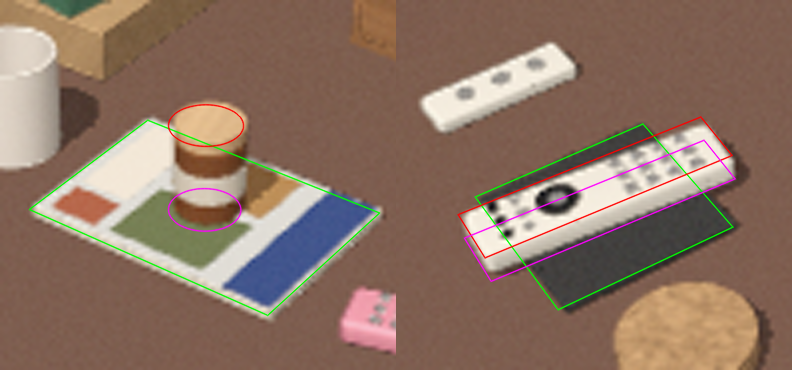

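The overlays agree with the image to about 2–3 mm, with the remote yaw nearer 1.275. Poses are guide (0.538, -0.230, yaw 0.10), slate (0.5555, 0.202, yaw -0.215), remote (0.559, 0.200) and candle (0.540, -0.232). I'm moving over the remote now.

>>> {"method": "carry_out", "body": {"motion": [[[0.26,0.35,0],0.45],[[0.26,0.35,0],0.45],[[0.26,0.35,0],0.45],[[0.26,0.35,0],0.45],[[0.26,0.35,0],0.45],[[0.26,0.35,0],0.45],[[0.26,0.35,0],0.45],[[0.26,0.35,0],0.45],[[0.26,0.35,0],0.45],[[0.317,0.803,-0.07],0.893],[[0.317,0.803,-0.07],0.893],[[0.317,0.803,-0.07],0.893],[[0.317,0.803,-0.07],0.893],[[0.317,0.803,-0.07],0.893],[[0.317,0.803,-0.07],0.893],[[0.317,0.803,-0.07],0.893],[[0.317,0.803,-0.07],0.893],[[0.317,0.803,-0.07],0.893],[[0.317,0.803,-0.07],0.893],[[0.317,0.803,-0.07],0.893]], "grip": -1, "squeeze": 20}}

```text
time: 2.1
position: [0.5579, 0.2028, 0.1518]
tool_rot: [-3.108, 0.455, 0.003]
ft_force: [-0.5, -0.2, -0.4]
grip_width: 1.002
```

Run:
```python
from fit import *
s=get_state();print(s['position'],s['tool_rot'],s['qd'].__repr__()[:80],s['joint_positions'])
im=snap('wrist','w0')['pixels'].copy()
for P,c in((box((.5555,.202,-.215),.13,.13,.008),(0,255,0)),(box((.559,.2,1.275),.18,.048,.03),(0,0,255))):
    cv2.polylines(im,[np.round(proj('w0',P)*8).astype(np.int32)],True,c,1,cv2.LINE_AA,3)
cv2.imwrite('pics/w0o.png',im)
```

```text
[0.55786912 0.20281082 0.15175365] [-3.10757706  0.45474138  0.00331982] array([ 0.05490339, -0.0294182 ,  0.04974316,  0.00934321,  0.01247686,
         [ 0.22287707  0.33188552 -0.74024382  1.66603497  0.23270115  1.23615399
 -0.85805117]
```

View pics/w0o.png

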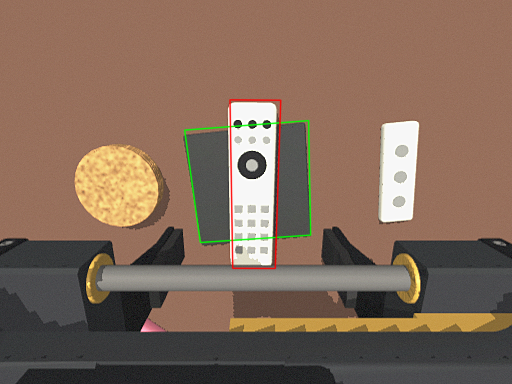

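The wrist view confirms both: the slate outline matches and the remote is within about 2 px. I'm descending to grasp.

>>> {"method": "carry_out", "body": {"motion": [[[0,0,-0.03],0],[[0,0,-0.07],0],[[0,0,-0.1],0],[[0,0,-0.12],0],[[0,0,-0.13],0],[[0,0,-0.136],0],[[0,0,-0.139],0],[[0,0,-0.139],0],[[0,0,-0.139],0]]}}

```text
time: 3.05
position: [0.56, 0.1999, 0.0146]
tool_rot: [-3.107, 0.463, -0.003]
ft_force: [1.3, -0.8, -0.5]
grip_width: 0.996
```

>>> {"method": "carry_out", "body": {"motion": [[[0,0,0],0],[[0,0,0],0],[[0,0,0],0],[[0,0,0],0],[[0,0,0],0],[[0,0,0],0],[[0,0,0],0],[[0,0,0],0]], "grip": 1, "squeeze": 20}}

```text
time: 3.85
position: [0.5587, 0.2, 0.0135]
tool_rot: [3.107, -0.463, -0.001]
ft_force: [-1.9, 0.7, 2.1]
grip_width: 0.549
```

>>> {"method": "carry_out", "body": {"motion": [[[0,0,0.02],0],[[0,0,0.05],0],[[0,0,0.08],0],[[0,-0.03,0.1],-0.12],[[0.002,-0.07,0.1],-0.26],[[0.004,-0.11,0.1],-0.4],[[0.006,-0.15,0.1],-0.54],[[0.006,-0.19,0.1],-0.68],[[0.006,-0.214,0.1],-0.82],[[0.006,-0.214,0.1],-0.96],[[0.006,-0.214,0.1],-1.1],[[0.006,-0.214,0.09],-1.175],[[0.006,-0.214,0.06],-1.175],[[0.006,-0.214,0.03],-1.175],[[0.006,-0.214,0.01],-1.175],[[0.006,-0.214,0.0],-1.175],[[0.006,-0.214,-0.004],-1.175],[[0.006,-0.214,-0.007],-1.175],[[0.006,-0.214,-0.008],-1.175],[[0.006,-0.214,-0.008],-1.175]]}}

```text
time: 5.85
position: [0.5659, -0.0143, 0.0064]
tool_rot: [-2.329, 2.107, -0.002]
ft_force: [0.5, -0.1, -1.5]
grip_width: 0.546
```

Run:
```python
from fit import *
a=snap('scene','s1')['pixels'][150:384,60:460];b=snap('side','d1')['pixels'][100:300,100:400]
cv2.imwrite('pics/v1.png',np.hstack([cv2.resize(a,(440,257)),cv2.resize(b,(360,257))]))
s=get_state();print(s['time'],s['position'],s['tool_rot'],s['ft_force'],s['grip_width'],s['joint_positions'])
```

```text
5.95 [ 0.56580756 -0.01427413  0.00639399] [-2.32895095e+00  2.10740499e+00 -1.98399343e-03] [-0.06046711  0.65240683 -2.09077936] 0.5537131832956829 [ 0.36355166  0.38685643 -0.44964943  1.86814795  0.20641831  0.9307036
 -1.6519619 ]
```

View pics/v1.png

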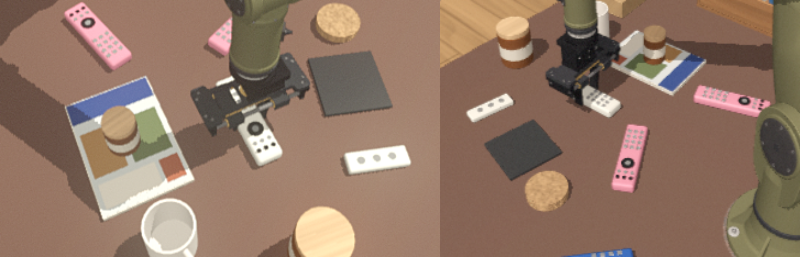

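The pictures show the remote held level at the free spot between guide and slate, buttons up, and the slate bare. Next I lower the last millimetre and release.

>>> {"method": "carry_out", "body": {"motion": [[[0,0,-0.0005],0],[[0,0,-0.001],0],[[0,0,-0.001],0],[[0,0,-0.001],0]]}}

```text
time: 6.35
position: [0.5656, -0.0143, 0.0055]
tool_rot: [-2.329, 2.108, -0.001]
ft_force: [-1.5, -0.5, 5.2]
grip_width: 0.548
```

>>> {"method": "carry_out", "body": {"motion": [[[0,0,0],0],[[0,0,0],0],[[0,0,0],0],[[0,0,0],0],[[0,0,0],0],[[0,0,0],0],[[0,0,0.01],0],[[0,0,0.03],0],[[0,0,0.06],0],[[0,0,0.1],0],[[0,0,0.13],0],[[0,0,0.15],0]], "grip": -1}}

```text
time: 7.55
position: [0.5664, -0.014, 0.1583]
tool_rot: [-2.328, 2.106, -0.006]
ft_force: [0.2, -0.2, -0.3]
grip_width: 0.998
```

>>> {"method": "carry_out", "body": {"motion": [[[-0.005,-0.04,0],0],[[-0.01,-0.085,0],0],[[-0.015,-0.13,0],0],[[-0.02,-0.17,0],0],[[-0.025,-0.2,0],0],[[-0.025,-0.218,0],0],[[-0.025,-0.218,0],0],[[-0.025,-0.218,0],0]]}}

```text
time: 8.35
position: [0.5408, -0.2303, 0.1548]
tool_rot: [-2.33, 2.105, 0.001]
ft_force: [0.0, 0.9, 0.6]
grip_width: 1.002
```

Run:
```python
from fit import *
im=snap('wrist','w1')['pixels'].copy();s=get_state();print(s['time'],s['position'])
cn=(.540,-.232)
for P,c in((box((.538,-.23,.10),.23,.16,.01),(0,255,0)),(circ(cn,.029,.09),(0,0,255)),(circ(cn,.029,.01),(255,0,255)),(box((.5655,-.014,.1),.18,.048,.022),(255,255,0))):
    cv2.polylines(im,[np.round(proj('w1',P)*8).astype(np.int32)],True,c,1,cv2.LINE_AA,3)
cv2.imwrite('pics/w1o.png',im)
```

```text
8.4 [ 0.54099873 -0.22949064  0.15475724]
```

View pics/w1o.png

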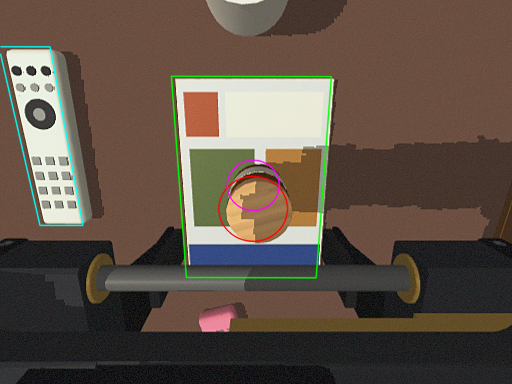

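The wrist view shows the lid centred about 5 px right of the prediction. The parked remote shows a similar shift, so it comes from the camera and is well inside the 14 mm finger clearance. Descending and gripping.

>>> {"method": "carry_out", "body": {"motion": [[[0,-0.001,0],0],[[0,-0.001,-0.02],0],[[0,-0.001,-0.045],0],[[0,-0.001,-0.07],0],[[0,-0.001,-0.09],0],[[0,-0.001,-0.11],0],[[0,-0.001,-0.12],0],[[0,-0.001,-0.12],0],[[0,-0.001,-0.12],0]]}}

```text
time: 9.3
position: [0.5409, -0.2327, 0.0353]
tool_rot: [-2.33, 2.106, -0.001]
ft_force: [0.6, 0.3, 0.1]
grip_width: 0.997
```

>>> {"method": "carry_out", "body": {"motion": [[[0,0,0],0],[[0,0,0],0],[[0,0,0],0],[[0,0,0],0],[[0,0,0],0],[[0,0,0],0],[[0,0,0],0],[[0,0,0],0]], "grip": 1, "squeeze": 25}}

```text
time: 10.1
position: [0.5404, -0.2339, 0.035]
tool_rot: [2.329, -2.108, 0.002]
ft_force: [-0.6, -2.8, 2.7]
grip_width: 0.661
```

>>> {"method": "carry_out", "body": {"motion": [[[0,0,0.02],0],[[0,0,0.05],0],[[0,0,0.08],0],[[0.001,0.03,0.1],0.05],[[0.003,0.07,0.1],0.13],[[0.005,0.115,0.1],0.2],[[0.007,0.16,0.1],0.28],[[0.008,0.205,0.1],0.35],[[0.01,0.25,0.1],0.43],[[0.011,0.295,0.1],0.5],[[0.013,0.34,0.1],0.58],[[0.014,0.38,0.1],0.6],[[0.015,0.41,0.1],0.6],[[0.0155,0.43,0.1],0.6],[[0.0155,0.435,0.1],0.6],[[0.0155,0.435,0.08],0.6],[[0.0155,0.435,0.055],0.6],[[0.0155,0.435,0.035],0.6],[[0.0155,0.435,0.02],0.6],[[0.0155,0.435,0.02],0.6]]}}

```text
time: 12.1
position: [0.5537, 0.1999, 0.0519]
tool_rot: [2.844, -1.325, -0.006]
ft_force: [-0.9, 0.2, -2.4]
grip_width: 0.657
```

Run:
```python
from fit import *
s=get_state();print(s['time'],s['position'],s['tool_rot'],s['ft_force'],s['grip_width'],s['joint_positions'])
out=[];p=s['position'];zb=.018+.01
for n,w,h,S in(('scene',132,124,3),('side',132,124,3)):
    f=n+'2';snap(n,f);im=np.load(f'pics/{f}.npz')['pixels'];c=proj(f,[[p[0],p[1],.05]])[0];x0,y0=(c-[w/2,h/2]).astype(int)
    z=cv2.resize(im[y0:y0+h,x0:x0+w],None,fx=S,fy=S,interpolation=cv2.INTER_CUBIC)
    for P,col in((box((.5555,.202,-.215),.13,.13,.008),(0,255,0)),(circ(p,.029,p[2]-.025),(255,0,255)),(circ(p,.029,p[2]+.055),(0,0,255))):
        cv2.polylines(z,[np.round((proj(f,P)+.5-[x0,y0])*S*8).astype(np.int32)],True,col,1,cv2.LINE_AA,3)
    out.append(z)
cv2.imwrite('pics/v2.png',np.hstack(out))
```

```text
12.1 [0.55374768 0.19994144 0.05187124] [ 2.84410139 -1.32520046 -0.0060923 ] [-0.87038787  0.24925988 -2.40816731] 0.6574789952235126 [ 0.13252871  0.4104431  -0.63111236  1.77062357  0.2733646   1.0551258
 -1.46864904]
```

View pics/v2.png

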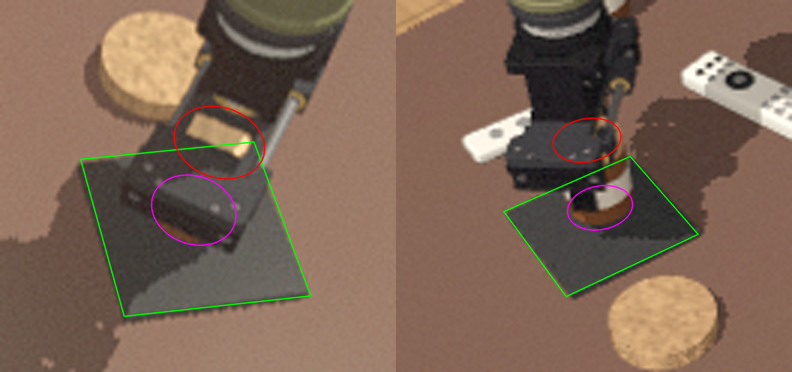

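The candle is upright and over the middle of the slate, matching the predicted outline. Lowering it now.

>>> {"method": "carry_out", "body": {"motion": [[[0,0,-0.005],0],[[0,0,-0.01],0],[[0,0,-0.014],0],[[0,0,-0.017],0],[[0,0,-0.019],0],[[0,0,-0.02],0],[[0,0,-0.021],0],[[0,0,-0.022],0],[[0,0,-0.022],0],[[0,0,-0.022],0]]}}

```text
time: 13.2
position: [0.5557, 0.2018, 0.033]
tool_rot: [2.848, -1.325, 0.0]
ft_force: [-1.6, -0.9, 1.5]
grip_width: 0.659
```

>>> {"method": "carry_out", "body": {"motion": [[[0,0,0],0],[[0,0,0],0],[[0,0,0],0],[[0,0,0],0],[[0,0,0],0],[[0,0,0],0],[[0,0,0.01],0],[[0,0,0.03],0],[[0,0,0.06],0],[[0,0,0.09],0],[[0,0,0.12],0],[[0,0,0.12],0]], "grip": -1}}

```text
time: 14.4
position: [0.5585, 0.2034, 0.1582]
tool_rot: [-2.843, 1.323, -0.011]
ft_force: [0.1, 0.0, 0.0]
grip_width: 0.999
```

Run:
```python
from fit import *
s=get_state();print(s['time'],s['position'],s['tool_rot'])
yaw=2*np.arctan2(s['tool_rot'][1],s['tool_rot'][0]);print('jaw yaw',(yaw+np.pi/2)%np.pi-np.pi/2)
```

```text
14.4 [0.5584781  0.20340613 0.15823617] [-2.84313379  1.32253301 -0.0108892 ]
jaw yaw -0.8707905210275513
```

>>> {"method": "carry_out", "body": {"motion": [[[0.002,-0.04,0],-0.1],[[0.004,-0.085,0],-0.22],[[0.006,-0.13,0],-0.35],[[0.008,-0.17,0],-0.48],[[0.0095,-0.2,0],-0.58],[[0.0095,-0.216,0],-0.6],[[0.0095,-0.216,0],-0.6],[[0.0095,-0.216,0],-0.6],[[0.0095,-0.216,0],-0.6],[[0.0095,-0.216,-0.03],-0.6],[[0.0095,-0.216,-0.065],-0.6],[[0.0095,-0.216,-0.095],-0.6],[[0.0095,-0.216,-0.12],-0.6],[[0.0095,-0.216,-0.135],-0.6],[[0.0095,-0.216,-0.143],-0.6],[[0.0095,-0.216,-0.147],-0.6],[[0.0095,-0.216,-0.147],-0.6],[[0.0095,-0.216,-0.147],-0.6]]}}

```text
time: 16.2
position: [0.5662, -0.0141, 0.0067]
tool_rot: [-2.329, 2.107, -0.003]
ft_force: [0.2, 0.7, 0.1]
grip_width: 0.999
```

>>> {"method": "carry_out", "body": {"motion": [[[0,0,0],0],[[0,0,0],0],[[0,0,0],0],[[0,0,0],0],[[0,0,0],0],[[0,0,0],0],[[0,0,0],0],[[0,0,0],0]], "grip": 1, "squeeze": 20}}

```text
time: 17.0
position: [0.5651, -0.0143, 0.0056]
tool_rot: [2.329, -2.108, -0.0]
ft_force: [-0.3, -1.0, -0.3]
grip_width: 0.552
```

>>> {"method": "carry_out", "body": {"motion": [[[0,0,0.02],0],[[0,0,0.05],0],[[0,0,0.08],0],[[-0.004,-0.03,0.08],0],[[-0.009,-0.07,0.08],0],[[-0.014,-0.11,0.08],0],[[-0.019,-0.15,0.08],0],[[-0.024,-0.19,0.08],0],[[-0.027,-0.21,0.08],0],[[-0.027,-0.216,0.08],0],[[-0.027,-0.216,0.06],0],[[-0.027,-0.216,0.04],0],[[-0.027,-0.216,0.03],0],[[-0.027,-0.216,0.03],0],[[-0.027,-0.216,0.03],0],[[-0.027,-0.216,0.03],0]]}}

```text
time: 18.6
position: [0.5392, -0.2301, 0.0367]
tool_rot: [-2.33, 2.107, -0.003]
ft_force: [-0.3, -0.4, -1.1]
grip_width: 0.55
```

Run:
```python
from fit import *
s=get_state();print(s['time'],s['position'],s['tool_rot'],s['ft_force'],s['grip_width'])
out=[];p=s['position'];g=(.538,-.23,.1);rm=(p[0],p[1],.1);b=p[2]-.0056
for n,w,h,S in(('scene',158,148,2.5),('side',120,112,3.3)):
    f=n+'3';snap(n,f);im=np.load(f'pics/{f}.npz')['pixels'];c=proj(f,[[p[0],p[1],.03]])[0];x0,y0=(c-[w/2,h/2]).astype(int)
    z=cv2.resize(im[y0:y0+h,x0:x0+w],None,fx=S,fy=S,interpolation=cv2.INTER_CUBIC)
    for P,col in((box(g,.23,.16,.01),(0,255,0)),(box(rm,.18,.048,b),(255,0,255)),(box(rm,.18,.048,b+.022),(0,0,255))):
        cv2.polylines(z,[np.round((proj(f,P)+.5-[x0,y0])*S*8).astype(np.int32)],True,col,1,cv2.LINE_AA,3)
    out.append(z[:365])
cv2.imwrite('pics/v3.png',np.hstack(out))
```

```text
18.6 [ 0.53919163 -0.2300898   0.03670956] [-2.32961112  2.1067382  -0.00280612] [-0.29282586 -0.42801324 -1.14621968] 0.5501156450200727
```

View pics/v3.png

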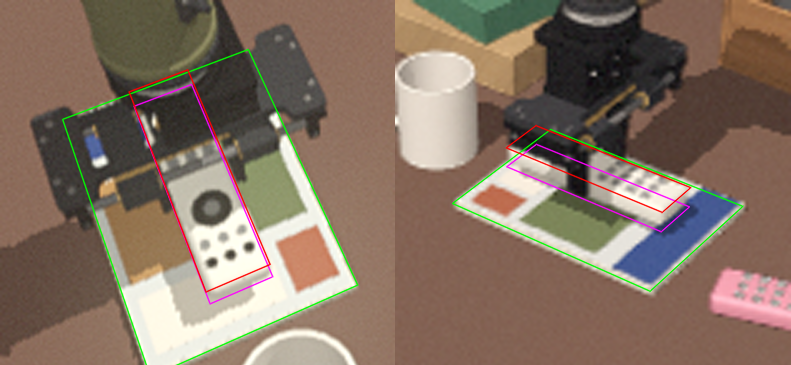

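The remote matches its predicted outline in both views, is centred and aligned with the guide, and is buttons up. Lowering gently.

>>> {"method": "carry_out", "body": {"motion": [[[0,0,-0.005],0],[[0,0,-0.01],0],[[0,0,-0.014],0],[[0,0,-0.017],0],[[0,0,-0.0185],0],[[0,0,-0.0195],0],[[0,0,-0.02],0],[[0,0,-0.0205],0],[[0,0,-0.0205],0],[[0,0,-0.0205],0]]}}

```text
time: 19.7
position: [0.5382, -0.2302, 0.0156]
tool_rot: [2.329, -2.108, 0.0]
ft_force: [-2.4, 0.7, 4.7]
grip_width: 0.552
```

In contact at about 5 N. Releasing and withdrawing up and back.

>>> {"method": "carry_out", "body": {"motion": [[[0,0,0],0],[[0,0,0],0],[[0,0,0],0],[[0,0,0],0],[[0,0,0],0],[[0,0,0],0],[[0,0,0.01],0],[[0,0,0.03],0],[[0,0,0.06],0],[[0,0,0.1],0],[[0,0,0.14],0],[[0,0,0.18],0],[[-0.02,-0.04,0.2],0],[[-0.04,-0.08,0.2],0],[[-0.06,-0.12,0.2],0],[[-0.08,-0.16,0.2],0],[[-0.1,-0.2,0.2],0],[[-0.1,-0.22,0.2],0],[[-0.1,-0.22,0.2],0],[[-0.1,-0.22,0.2],0]], "grip": -1}}

```text
time: 21.7
position: [0.4385, -0.4497, 0.2154]
tool_rot: [-2.329, 2.107, 0.0]
ft_force: [0.2, -0.3, -0.2]
grip_width: 1.002
```

Run:
```python
from fit import *
s=get_state();print(s['time'],s['position'],s['ft_force'],s['grip_width'])
g=(.538,-.23,.1);sl=(.5555,.202,-.215);rm=(.538,-.23,.1);c0=(.5555,.202)
I=((box(g,.23,.16,.01),(0,255,0)),(box(rm,.18,.048,.032),(0,0,255)),(box(sl,.13,.13,.008),(0,255,0)),(circ(c0,.029,.008),(255,0,255)),(circ(c0,.029,.088),(0,0,255)))
out=[]
for n,(x0,y0,x1,y1) in(('scene',(110,180,440,380)),('side',(110,90,340,240))):
    f=n+'4';snap(n,f);im=np.load(f'pics/{f}.npz')['pixels'][y0:y1,x0:x1];S=400/(x1-x0)*1.0
    S*=1.25 if n=='scene' else .75
    z=cv2.resize(im,None,fx=S,fy=S,interpolation=cv2.INTER_CUBIC)
    for P,col in I: cv2.polylines(z,[np.round((proj(f,P)+.5-[x0,y0])*S*8).astype(np.int32)],True,col,1,cv2.LINE_AA,3)
    out.append(cv2.copyMakeBorder(z,0,320-z.shape[0],0,0,cv2.BORDER_CONSTANT))
cv2.imwrite('pics/v4.png',np.hstack(out))
```

```text
21.7 [ 0.438468   -0.44971827  0.21542443] [ 0.17770866 -0.34370876 -0.21442587] 1.0021167086767757
```

View pics/v4.png

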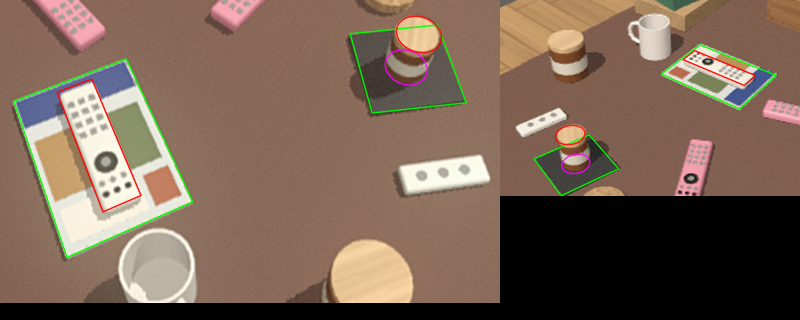

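The final view shows the candle upright at the slate's middle and the remote, buttons up, at the guide's middle. Both match the target outlines within a few pixels, and the gripper is clear.

```bash
python3 -c "
from bench import ticket
ticket.close_job()"
```

```text
the job is handed in; nothing more can be done
```

The swap is done and handed in at 21.7 s. I parked the remote on the bare ottoman between guide and slate and stood the candle on the slate. I then laid the remote, buttons up, along the long axis of the guide. Both were set down under light contact (about 5 N or less) and released.

The last scene and side pictures show the candle upright and the remote flat. Both lie within a few millimetres of the target outlines, with the gripper open and clear. The look-alikes in view appear undisturbed.

Two measurements disagreed along the way:
- **Remote fit:** the automatic outline fit for the remote's starting pose was poor, so I set its angle from the overlays.
- **Wrist picture:** the one taken over the candle was about 5 px (4 mm) off the prediction. I put this down to the arm still settling. The later grasps and views agreed.

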